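Wedge a rocking soldering hearth

TASK

The soldering hearth rocks because one of its levelling feet is seized too high off the bench. With your fingertips push the wooden wedge along the bench, thin end first, under that foot until it is snug and the hearth is steady, without shoving the hearth aside; then test it by pressing down firmly for a second on the clay slab's corner above that foot, and take your hand away. Pick nothing up, and leave the other things where they are.

Things in the scene. Friction and masses are not known exactly. Their poses are not given: they have to be found in the camera images.
- hearth: Soldering hearth, loose, about 2 kg: brown clay slab in a black iron tray 196 x 236 mm (x, y) on four steel levelling feet; slab's top 54 mm and tray's underside 30 mm above the bench. Two pale firebricks 60 mm high stand on it along its +x and +y edges (part of it). The foot at x -78, y -98 mm is seized too high; three carry it level. Origin: on the bench plane, midway between the feet; z up.
- short_foot (a point): On the seized foot's axis, in the plane of the other feet (bench level); axes parallel to the hearth's. The foot is a round steel pad 20 mm across, 7 mm thick; its underside hangs 4 to 8 mm above this point (differs each time, not told). Its axis lies 20 mm in from both sides of the tray.
- press_spot (a point): On the slab's top straight above the seized foot, 54 mm above the bench, 17 mm in from both slab edges: where to press, with about 10 N. Unwedged, some 2 to 4 N down here tips the hearth until the seized foot strikes the bench; let go, it falls back level.
- wedge: Pale loose hardwood wedge flat on the bench, 120 (x) x 40 mm (y), 60 g; top slopes evenly from 2 mm at the thin end (+x) to 14 mm at the square butt (-x). Origin: centre of underside. Starts with its thin end 18 to 58 mm short of the seized foot, pointing roughly at it. Free it resists under 1 N; once it bites, about 5 N per mm; at 8 to 13 N the hearth slides.
- charcoal: Black charcoal block 60 x 40 x 25 mm lying loose on the slab; leave it there. Origin: centre of its underside.
- dish: White ceramic borax dish, 76 mm across, 32 mm high, standing on the bench; leave it. Origin: centre of its underside.
- flux: Small green glass flux bottle, 40 mm across, 75 mm high, standing on the bench; leave it. Origin: centre of its underside.
- mallet: Wooden mallet about 240 mm long lying on the bench, handle along its x, head 48 mm thick at its +x end; leave it. Origin: on the bench under the handle's middle.

How it is judged:
On the way, in this order (a step that is already met when the one before it is completed fails the run):
1. the wedge has been pushed under the seized foot (x of short_foot in the frame of wedge below 0.05 m and y of short_foot in the frame of wedge between -0.02 and 0.02 m), for 0.1 s.
2. fingertips off the wedge press on the hearth with at least 4 N, the wedge carries the load and the hearth stays within 0.012 rad of level (contact force between the fingers and hearth above 4 N and contact force between the fingers and wedge below 0.1 N and contact force between wedge and hearth above 2 N and angle between hearth's own z axis and vertical below 0.012 rad), for 0.3 s.
At the end, for the whole second after the job is handed in: The hearth is within 0.012 rad of level, at rest and within 15 mm of where it stood; the wedge is at rest and snug under the seized foot (it touches the foot with more than 0.1 N, and the foot's axis lies over the wedge, within 20 mm of its centre line) (all of step 1 and angle between hearth's own z axis and vertical below 0.012 rad and contact force between wedge and hearth above 0.1 N and x of short_foot in the frame of wedge above -0.03 m and distance of hearth from where it was at the start of the episode below 0.015 m and linear speed of each of hearth, wedge below 0.01 m/s).
It fails at once if the wedge is lifted off the bench or tipped up (height (world z) of wedge above 0.012 m or angle between wedge's own z axis and vertical above 0.2 rad).
It fails at once if the hearth is lifted, tipped over or shoved more than 30 mm (height (world z) of hearth above 0.015 m or angle between hearth's own z axis and vertical above 0.15 rad or distance of hearth from where it was at the start of the episode above 0.03 m).
It fails at once if the charcoal, dish, flux bottle or mallet is moved more than 30 mm (distance of any of charcoal, dish, flux, mallet from where it was at the start of the episode above 0.03 m).
It also fails if it takes over 64 s, if anything falls off the work surface, if the arm or the gripper's body presses on something with over 40 N, if the wrist force passes 120 N, or if a joint passes its speed limit or range.

ROBOT

A 7-joint arm with a two-finger parallel gripper is mounted at the origin on the work surface. World frame = base frame: x ahead of the robot, y to its left, z up, the work surface at z = 0. Lengths are in m, angles in rad, forces in N, time in s.
With the tool pointing down it reaches from about 0.425 to 0.925 m from the base axis. Payload 6.8 kg.
Tool frame: the origin (TCP) lies between the finger pads; the fingertips stand r.tcp_to_tips ahead of it and the grasp point (between the pads) lies 3 mm ahead of it (r.tcp_to_tips is the distance from the TCP to the fingertips, in m); z points along the fingers, y is the line along which they close (so a half turn about z gives the same grasp; the last joint's range is limited). The gripper opens to 85 mm and grips with 20 to 120 N. Pads are 22 mm wide; open, the fingers measure 114 mm over their backs; the gripper's body (76 mm by 85 mm) begins 54 mm behind the grasp point. The pads swing forward as they close: fully open they stand 13 mm farther back than shut.
Start: joints at [1.164, 0.477, 0.022, 1.555, -0.011, 1.109, -0.083], TCP at [0.199, -0.645, 0.253] pointing down, gripper open.
Joint ranges: [-2.96, 2.96], [-0.34, 2.1], [-1.41, 1.46], [0.24, 2.44], [-1.37, 4.51], [0.17, 1.92], [-2.96, 2.96]. Speed limits (rad/s): [2.39, 2.39, 3.14, 3.14, 3.14, 3.14, 3.14].

INTERFACE

Orientations are given as a rotation vector (axis times angle).
In Python, from bench import r gives the robot as it stands. The module is installed in compiled form; this text tells all that it offers.
- The arm moves only by the tool step_arm, never from a script. Its argument "moves" is a list of rows, each an object of numbers: "rx", "ry", "rz": the turn, a rotation vector about the tool's x, y, z in degrees; "dx", "dy", "dz": the shift along the tool's x, y, z in mm; "gripper": the opening, from -1 (shut) to 1 (fully open). In form: [{"rx": .., "ry": .., "rz": .., "dx": .., "dy": .., "dz": .., "gripper": ..}, ...]. A call has 1 to 20 rows; each row shifts and turns the commanded pose from where the row before left it, along the tool's axes as they then stand; what a row does not reach is not made up. A row lasts 1/8 s, in which the tool goes at most 62.5 mm and 10.7 degrees, less where a joint would pass 70% of its speed; a pose out of reach is approached as far as the arm can. A call is refused whole if a number of a shift passes 62.5 or a number of a turn 10.7, either way. A call with a gripper value outside its range is refused whole. The fingers move at their own pace and stop on an object; "grip_force" is the grip in N (left out, the last holds). Time passes only in rows, so rows that do not move let the fingers close. It gives the time, the measured TCP pose, the force, the opening and the grip force at its end, in the units of the state.
- r.get_obs(): the state, without advancing time (a new reading comes with each control period).
- r.grab_frame(name): name is "side" or "top" or "wrist"; returns the picture (420x560x3 uint8, blue, green, red); there is no depth.
- r.camera_info(name): a dict with "mtx" (3x3 intrinsics, pixels), "rvec" (rotation vector, rad) and "tvec" (3), from world to camera coordinates, as OpenCV has them. Camera axes: x right, y down, z forward; pixel columns grow to the right and rows downward; lengths in m; the calibration is good to about 2 mm. The wrist camera is an equidistant fisheye: a pixel r from the principal point sees the ray r / f radians off the axis. A picture is of the moment at which its call begins: read the wrist's pose just before it. camera_info takes no time and is no camera call; for the wrist camera it gives the pose at the moment of the call.
- r.hand_in(): hands the job in; it is judged then, once.
The state is a dict: "clock": time; "joints": joint angles; "qvel": joint speeds; "tau": joint torques, N m; "tcp_pos": TCP position; "orientation": TCP orientation; "contact_force": force on the tool from outside, world axes, zero at the start; "moment": the same for the moment, N m; "grip_width": finger opening in m; "gripper_force": force on a finger pad.
Only numpy, scipy, OpenCV 4.12 (cv2) and the standard library are available. Lean on these libraries where they do the work, as an engineer would, in place of code of your own. Each camera call takes 0.05 s, during which the arm holds its last target. There are 200 camera calls.

## Working session

There is one attempt and no reset: what is moved stays moved. The work goes in short steps, Python scripts to look and compute and a tool call to move; the robot and the scene stay as the last step left them, time stands still between calls to the robot, and variables do not carry over. Pictures are saved under pics/ and viewed, at most 10 in all, crops included, and the job is handed in when it is done.

Besides the shell and the picture viewer there is one more tool, called after ">>>" as name(argument=value, ...), one argument or row to a line, values as JSON. step_arm: Moves the arm, as the interface text tells. Its arguments: {"type":"object","properties":{"moves":{"type":"array","items":{"type":"object","properties":{"rx":{"type":"number"},"ry":{"type":"number"},"rz":{"type":"number"},"dx":{"type":"number"},"dy":{"type":"number"},"dz":{"type":"number"},"gripper":{"type":"number"}}}},"grip_force":{"type":"number"}},"required":["moves"]}

```bash
mkdir -p pics
python3 - <<'E'
from bench import r
import cv2
o=r.get_obs();print(o['clock'],o['tcp_pos'],o['orientation'],r.tcp_to_tips,o['contact_force'],o['grip_width'])
for n in('top','side'):
    cv2.imwrite(f'pics/{n}0.png',r.grab_frame(n)); c=r.camera_info(n);print(n,c)
E
```

```text
0.0 [ 0.198464   -0.64455551  0.25230525] [-3.10477425e+00 -4.67277954e-01  6.88967980e-04] 0.022 [0.16443581 0.43727333 0.49119785] 0.08543284009481189
top {'mtx': array([[478.25924637,   0.        , 279.17201666],
       [  0.        , 478.25924637, 208.80213528],
       [  0.        ,   0.        ,   1.        ]]), 'rvec': array([ 2.12111819, -2.11930596,  0.17872707]), 'tvec': array([0.12036127, 0.59396502, 0.94080158])}
side {'mtx': array([[397.53106212,   0.        , 277.58526953],
       [  0.        , 397.53106212, 222.51028357],
       [  0.        ,   0.        ,   1.        ]]), 'rvec': array([ 0.48277208, -2.53987375,  1.47851068]), 'tvec': array([0.59656566, 0.11407819, 0.74089117])}
```

View pics/top0.png

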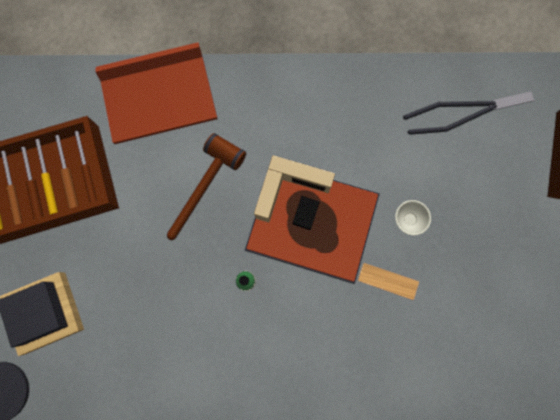

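View pics/side0.png

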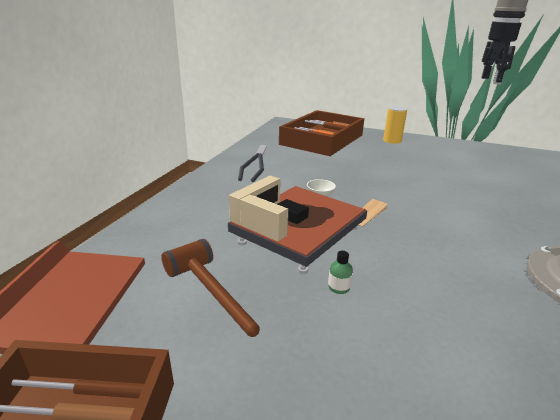

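The top view shows the hearth corner next to the wedge at about (355,282). The wedge runs from (360,270) to (418,290), with its thin end on the left at the seized foot. Next I'll zoom in for accurate corners.

```bash
cat > h.py <<'E'
import cv2,numpy as np
from bench import r
def ray(n,uv,z,c=None):
    c=c or r.camera_info(n); R=cv2.Rodrigues(np.array(c['rvec']))[0]; t=np.array(c['tvec']).ravel()
    K=np.array(c['mtx']); x=(uv[0]-K[0,2])/K[0,0]; y=(uv[1]-K[1,2])/K[1,1]
    if n=='wrist':
        q=np.hypot(x,y); d=np.array([x/q*np.sin(q),y/q*np.sin(q),np.cos(q)])
    else: d=np.array([x,y,1.])
    C=-R.T@t; d=R.T@d; return C+d*(z-C[2])/d[2]
E
python3 - <<'E'
from h import *
im=cv2.imread('pics/top0.png')
cv2.imwrite('pics/top_crop.png',cv2.resize(im[150:310,235:435],None,fx=4,fy=3.75,interpolation=cv2.INTER_CUBIC))
for nm,uv,z in [('A -x+? ',(355,282),.05),('B',(379,193),.05),('C',(246,250),.05),('wb1',(418,280),.014),('wb2',(415,298),.014),('wt',(360,272),.004),('dish',(413,218),.03),('flux',(244,281),.07)]:
    print(nm,ray('top',uv,z).round(4))
E
```

```text
A -x+?  [ 0.4436 -0.0334  0.05  ]
B [ 0.6284 -0.0886  0.05  ]
C [0.5084 0.1892 0.05  ]
wb1 [ 0.449  -0.1709  0.014 ]
wb2 [ 0.4118 -0.1628  0.014 ]
wt [ 0.4661 -0.0512  0.004 ]
dish [ 0.5785 -0.1625  0.03  ]
flux [0.4446 0.1906 0.07  ]
```

View pics/top_crop.png

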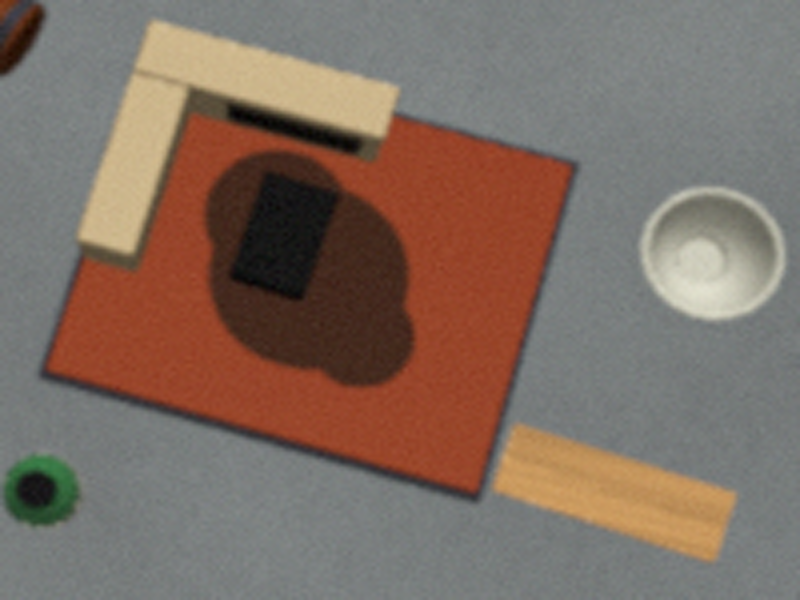

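The crop shows the wedge pointing almost straight at the seized corner: thin-end corners at (515,424) and (494,491), butt corners at (736,491) and (715,561), tray corner at (480,500).

Run:
```python
from h import *
f=lambda u,v,z: ray('top',(235+(u+.5)/4-.5,150+(v+.5)/3.75-.5),z)[:2]
A,B,C=f(480,500,.05),f(577,162,.05),f(41,376,.05)
ex=(B-A);ey=(C-A);print('len',np.linalg.norm(ex),np.linalg.norm(ey),np.degrees(np.arctan2(ex[1],ex[0])),np.degrees(np.arctan2(-ey[0],ey[1])))
th=np.mean([np.arctan2(ex[1],ex[0]),np.arctan2(-ey[0],ey[1])]);ux=np.array([np.cos(th),np.sin(th)]);uy=np.array([-ux[1],ux[0]])
ctr=(B+C)/2; foot=ctr-.078*ux-.098*uy
print('ctr',ctr,'A pred',ctr-.098*ux-.118*uy,A,'foot',foot)
t1,t2,b1,b2=f(515,424,.002),f(494,491,.002),f(736,491,.014),f(715,561,.014)
T=(t1+t2)/2;Bt=(b1+b2)/2;d=T-Bt;print('wedge',T,Bt,np.linalg.norm(d),np.linalg.norm(t1-t2),np.linalg.norm(b1-b2),np.degrees(np.arctan2(d[1],d[0])))
d/=np.linalg.norm(d);n=np.array([-d[1],d[0]]);w=(T+Bt)/2
print('wctr',w,'foot in wedge',(foot-w)@d,(foot-w)@n)
print('uy',uy,'gap',(foot-T)@d, 'hearth yaw',np.degrees(th))
print('charcoal',f(285,237,.079))
```

```text
len 0.19526772858363056 0.23385963734438894 -16.585432613725406 -16.652447298842297
ctr [0.56869929 0.05158149] A pred [ 0.44104433 -0.03346092] [ 0.44161941 -0.0325753 ] foot [ 0.46592899 -0.02001646]
wedge [ 0.46700074 -0.05312566] [ 0.4285476 -0.1656954] 0.11895625386933499 0.0398773810258251 0.04068171694852964 71.14014754501865
wctr [ 0.44777417 -0.10941053] foot in wedge 0.09046331655697812 0.011716898461401622
uy [0.28600514 0.95822808] gap 0.03098518962231062 hearth yaw -16.618939956283853
charcoal [0.58111039 0.06641729]
```

The wedge is 31 mm short of the foot and 11.7 mm to one side of it. I'll turn the tool to line up with the wedge, move over beside it, nudge it sideways to centre it, then push the butt.

>>> step_arm(
  moves=[
    {"rz": -9, "gripper": -1},
    {"rz": -9, "gripper": -1},
    {"rz": -9, "gripper": -1},
    {"rz": -9, "gripper": -1},
    {"rz": -9, "gripper": -1},
    {"rz": -9, "gripper": -1},
    {"dx": 47.7, "dy": 9.4, "dz": 12.5, "gripper": -1},
    {"dx": 47.7, "dy": 9.4, "dz": 12.5, "gripper": -1},
    {"dx": 47.7, "dy": 9.4, "dz": 12.5, "gripper": -1},
    {"dx": 47.7, "dy": 9.4, "dz": 12.5, "gripper": -1},
    {"dx": 47.7, "dy": 9.4, "dz": 12.5, "gripper": -1},
    {"dx": 47.7, "dy": 9.4, "dz": 12.5, "gripper": -1},
    {"dx": 47.7, "dy": 9.4, "dz": 12.5, "gripper": -1},
    {"dx": 47.7, "dy": 9.4, "dz": 12.5, "gripper": -1},
    {"dx": 47.7, "dy": 9.4, "dz": 12.5, "gripper": -1},
    {"dx": 47.7, "dy": 9.4, "dz": 12.5, "gripper": -1},
    {"dx": 47.7, "dy": 9.4, "dz": 12.5, "gripper": -1},
    {"dx": 47.7, "dy": 9.4, "dz": 12.5, "gripper": -1},
    {"gripper": -1},
  ],
  grip_force=30,
)

```text
invalid input at $.moves[0]: expected keys rx, ry, rz, dx, dy, dz, gripper
```

>>> step_arm(
  moves=[
    {"rx": 0, "ry": 0, "rz": -9, "dx": 0, "dy": 0, "dz": 0, "gripper": -1},
    {"rx": 0, "ry": 0, "rz": -9, "dx": 0, "dy": 0, "dz": 0, "gripper": -1},
    {"rx": 0, "ry": 0, "rz": -9, "dx": 0, "dy": 0, "dz": 0, "gripper": -1},
    {"rx": 0, "ry": 0, "rz": -9, "dx": 0, "dy": 0, "dz": 0, "gripper": -1},
    {"rx": 0, "ry": 0, "rz": -9, "dx": 0, "dy": 0, "dz": 0, "gripper": -1},
    {"rx": 0, "ry": 0, "rz": -9, "dx": 0, "dy": 0, "dz": 0, "gripper": -1},
    {"rx": 0, "ry": 0, "rz": 0, "dx": 47.7, "dy": 9.4, "dz": 12.5, "gripper": -1},
    {"rx": 0, "ry": 0, "rz": 0, "dx": 47.7, "dy": 9.4, "dz": 12.5, "gripper": -1},
    {"rx": 0, "ry": 0, "rz": 0, "dx": 47.7, "dy": 9.4, "dz": 12.5, "gripper": -1},
    {"rx": 0, "ry": 0, "rz": 0, "dx": 47.7, "dy": 9.4, "dz": 12.5, "gripper": -1},
    {"rx": 0, "ry": 0, "rz": 0, "dx": 47.7, "dy": 9.4, "dz": 12.5, "gripper": -1},
    {"rx": 0, "ry": 0, "rz": 0, "dx": 47.7, "dy": 9.4, "dz": 12.5, "gripper": -1},
    {"rx": 0, "ry": 0, "rz": 0, "dx": 47.7, "dy": 9.4, "dz": 12.5, "gripper": -1},
    {"rx": 0, "ry": 0, "rz": 0, "dx": 47.7, "dy": 9.4, "dz": 12.5, "gripper": -1},
    {"rx": 0, "ry": 0, "rz": 0, "dx": 47.7, "dy": 9.4, "dz": 12.5, "gripper": -1},
    {"rx": 0, "ry": 0, "rz": 0, "dx": 47.7, "dy": 9.4, "dz": 12.5, "gripper": -1},
    {"rx": 0, "ry": 0, "rz": 0, "dx": 47.7, "dy": 9.4, "dz": 12.5, "gripper": -1},
    {"rx": 0, "ry": 0, "rz": 0, "dx": 47.7, "dy": 9.4, "dz": 12.5, "gripper": -1},
    {"rx": 0, "ry": 0, "rz": 0, "dx": 0, "dy": 0, "dz": 0, "gripper": -1},
  ],
  grip_force=30,
)

```text
clock: 2.48
tcp_pos: [0.492, -0.1354, 0.1025]
orientation: [-2.547, -1.835, -0.002]
contact_force: [-0.4, -1.5, -0.5]
grip_width: 0.0002
gripper_force: 0.0
```

Run:
```python
from h import *
import pickle
c=r.camera_info('wrist');o=r.get_obs();pickle.dump(c,open('w1.pkl','wb'))
cv2.imwrite('pics/w1.png',r.grab_frame('wrist'));print(o['tcp_pos'],o['contact_force'],c)
```

```text
[ 0.49204336 -0.13536023  0.10252099] [-0.39253675 -1.52430602 -0.47322449] {'mtx': array([[325.1922621 ,   0.        , 274.85065095],
       [  0.        , 325.1922621 , 210.70781513],
       [  0.        ,   0.        ,   1.        ]]), 'rvec': array([-2.7816189 ,  0.45366273,  0.07549823]), 'tvec': array([-0.50954034,  0.0331103 ,  0.24701696])}
```

View pics/w1.png

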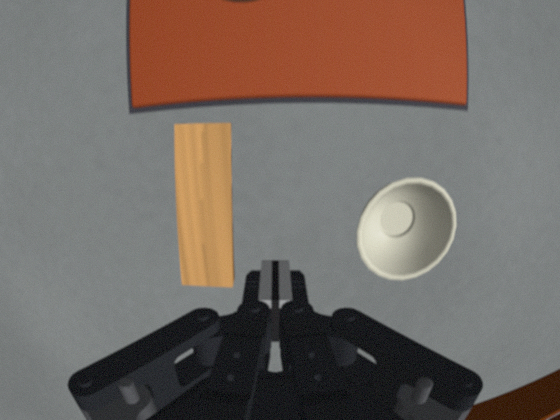

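The wrist view shows the wedge clearly: thin end (174,124)-(231,123), butt (181,286)-(233,288). The tray corners on the -y side are (130,110) and (468,107).

```bash
cat >> h.py <<'E'
def wed(P,A,B,ca):
    f=lambda p,z: ray('wrist',p,z,ca)[:2]
    t1,t2,b1,b2=f(P[0],.002),f(P[1],.002),f(P[2],.014),f(P[3],.014)
    T=(t1+t2)/2;Bt=(b1+b2)/2;d=T-Bt;L=np.linalg.norm(d);d/=L;n=np.array([-d[1],d[0]]);w=(T+Bt)/2
    print('wedge',T,Bt,'L',L,'W',np.linalg.norm(t1-t2),np.linalg.norm(b1-b2),'head',np.degrees(np.arctan2(d[1],d[0])),'ctr',w)
    a,b=f(A,.05),f(B,.05);ux=b-a;l=np.linalg.norm(ux);ux/=l;uy=np.array([-ux[1],ux[0]])
    foot=a+.02*ux+.02*uy
    print('tray',a,b,l,np.degrees(np.arctan2(ux[1],ux[0])),'foot',foot,'in wedge',(foot-w)@d,(foot-w)@n)
E
python3 - <<'E'
from h import *
import pickle
wed([(174,124),(231.5,123),(181,286),(233,288)],(130.5,110),(468,107),pickle.load(open('w1.pkl','rb')))
E
```

```text
wedge [ 0.46743087 -0.05245386] [ 0.42659124 -0.16618156] L 0.12083817780930108 W 0.04070419138765201 0.041034044553757455 head 70.24678183767006 ctr [ 0.44701106 -0.10931771]
tray [ 0.4420365  -0.03065829] [ 0.62830081 -0.08759596] 0.19477241012475816 -16.99745505996479 foot [ 0.46700944 -0.01737852] in wedge 0.09328806257733105 0.01225103198328887
```

>>> step_arm(
  moves=[
    {"rx": 0, "ry": 0, "rz": 0, "dx": -5, "dy": 0, "dz": 25, "gripper": -1},
    {"rx": 0, "ry": 0, "rz": 0, "dx": 0, "dy": 0, "dz": 25, "gripper": -1},
    {"rx": 0, "ry": 0, "rz": 0, "dx": 0, "dy": 0, "dz": 15, "gripper": -1},
    {"rx": 0, "ry": 0, "rz": 0, "dx": 0, "dy": 0, "dz": 11, "gripper": -1},
    {"rx": 0, "ry": 0, "rz": 0, "dx": 0, "dy": -7, "dz": 0, "gripper": -1},
    {"rx": 0, "ry": 0, "rz": 0, "dx": 0, "dy": -5, "dz": 0, "gripper": -1},
    {"rx": 0, "ry": 0, "rz": 0, "dx": 0, "dy": -3, "dz": 0, "gripper": -1},
    {"rx": 0, "ry": 0, "rz": 0, "dx": 0, "dy": -3, "dz": 0, "gripper": -1},
    {"rx": 0, "ry": 0, "rz": 0, "dx": 0, "dy": -3, "dz": 0, "gripper": -1},
    {"rx": 0, "ry": 0, "rz": 0, "dx": 0, "dy": -3, "dz": 0, "gripper": -1},
    {"rx": 0, "ry": 0, "rz": 0, "dx": 0, "dy": -3, "dz": 0, "gripper": -1},
    {"rx": 0, "ry": 0, "rz": 0, "dx": 0, "dy": 0, "dz": 0, "gripper": -1},
  ],
)

```text
clock: 4.03
tcp_pos: [0.4633, -0.136, 0.0273]
orientation: [-2.556, -1.827, 0.0]
contact_force: [0.0, 0.2, 0.7]
grip_width: 0.0001
gripper_force: 0.0
```

Run:
```python
from h import *
import pickle
c=r.camera_info('wrist');o=r.get_obs();pickle.dump(c,open('w2.pkl','wb'))
cv2.imwrite('pics/w2.png',r.grab_frame('wrist'));print(o['tcp_pos'],o['contact_force'])
```

```text
[ 0.46328251 -0.13595125  0.02730504] [0.00449013 0.16819811 0.68882161]
```

View pics/w2.png

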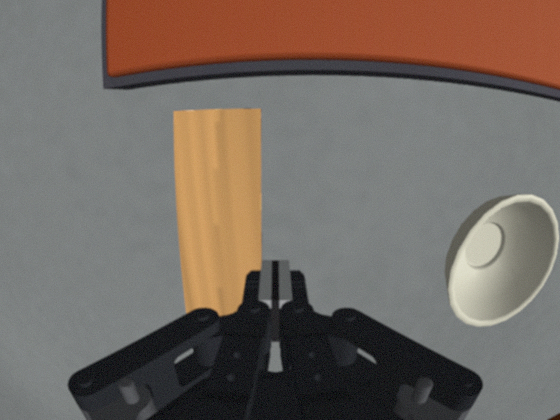

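The wedge's right edge now lies against the fingertip at (262,265). Its thin end is (174,111)-(261,108), and I'll use the sides to get its heading.

Run:
```python
from h import *
import pickle
c=pickle.load(open('w2.pkl','rb'))
f=lambda p,z: ray('wrist',p,z,c)[:2]
t1,t2=f((174,111),.002),f((261.5,108.5),.002)
print('W',np.linalg.norm(t1-t2))
T=(t1+t2)/2
# left/right edges, height iterated from distance behind thin end
def edge(p,t):
    z=.004
    for _ in range(8): q=f(p,z); z=.002+.1*np.linalg.norm(q-t)
    v=t-q; return q,z,np.degrees(np.arctan2(v[1],v[0]))
print(edge((186,300),t1),edge((262.5,240),t2))
hd=np.mean([edge((186,300),t1)[2],edge((262.5,240),t2)[2]]);d=np.array([np.cos(np.radians(hd)),np.sin(np.radians(hd))]);n=np.array([-d[1],d[0]])
a=f((105,82),.05); print('tray corner',a)
for foot in (np.array([.466,-.020]),np.array([.467,-.0174])): print('T',T,'hd',hd,'foot in wedge',(foot-T)@d+.06,(foot-T)@n)
W=T-.06*d;B=T-.12*d;print('ctr',W,'butt',B)
p=r.get_obs()['tcp_pos'][:2]; print('tcp in wedge',(p-W)@d,(p-W)@n)
```

```text
W 0.03998448640592512
(array([ 0.41579709, -0.13281699]), np.float64(0.011354805262528158), np.float64(70.9828499923652)) (array([ 0.46455846, -0.11451957]), np.float64(0.00800939136302016), np.float64(71.1298667552275))
tray corner [ 0.4419954  -0.03005716]
T [ 0.46513706 -0.05101507] hd 71.05635837379634 foot in wedge 0.08961539147733723 0.009252464770324695
T [ 0.46513706 -0.05101507] hd 71.05635837379634 foot in wedge 0.09239920916060845 0.00915068507536342
ctr [ 0.44565878 -0.10776538] butt [ 0.4261805  -0.16451568]
tcp in wedge -0.020918539282520705 -0.02594942235049511
```

>>> step_arm(
  moves=[
    {"rx": 0, "ry": 0, "rz": 0, "dx": 0, "dy": -3, "dz": 0, "gripper": -1},
    {"rx": 0, "ry": 0, "rz": 0, "dx": 0, "dy": -3, "dz": 0, "gripper": -1},
    {"rx": 0, "ry": 0, "rz": 0, "dx": 0, "dy": -3, "dz": 0, "gripper": -1},
    {"rx": 0, "ry": 0, "rz": 0, "dx": 0, "dy": 0, "dz": 0, "gripper": -1},
    {"rx": 0, "ry": 0, "rz": 0, "dx": 0, "dy": 10, "dz": 0, "gripper": -1},
    {"rx": 0, "ry": 0, "rz": 0, "dx": 0, "dy": 10, "dz": -10, "gripper": -1},
    {"rx": 0, "ry": 0, "rz": 0, "dx": -20, "dy": 0, "dz": -30, "gripper": -0.5},
    {"rx": 0, "ry": 0, "rz": 0, "dx": -30, "dy": -20, "dz": -20, "gripper": -0.5},
    {"rx": 0, "ry": 0, "rz": 0, "dx": -20, "dy": -27, "dz": 0, "gripper": -0.5},
    {"rx": 0, "ry": 0, "rz": 0, "dx": 0, "dy": 0, "dz": 0, "gripper": -0.5},
    {"rx": 0, "ry": 0, "rz": 0, "dx": 0, "dy": 0, "dz": 0, "gripper": -0.5},
  ],
)

```text
clock: 5.45
tcp_pos: [0.4082, -0.1907, 0.0879]
orientation: [2.555, 1.826, 0.002]
contact_force: [0.3, 0.2, -0.6]
grip_width: 0.0216
gripper_force: 0.0
```

Run:
```python
from h import *
import pickle
c=r.camera_info('wrist');o=r.get_obs();pickle.dump(c,open('w3.pkl','wb'))
cv2.imwrite('pics/w3.png',r.grab_frame('wrist'));print(o['tcp_pos'],o['contact_force'],o['grip_width'])
```

```text
[ 0.40817035 -0.19073423  0.08789725] [ 0.30359406  0.21813556 -0.57168362] 0.021562734772680732
```

View pics/w3.png

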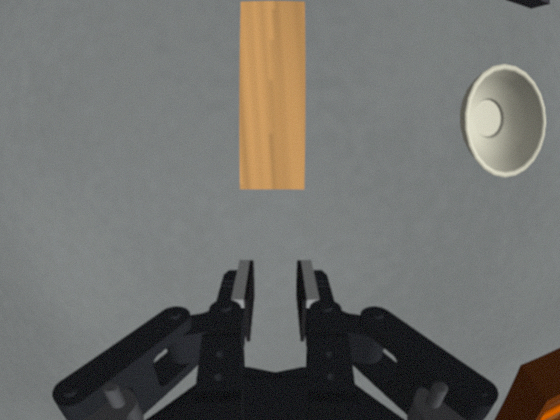

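The wedge is now straight ahead of the fingers: butt (239,190)-(305,190), thin end (241,2)-(305,2).

Run:
```python
from h import *
import pickle
c=pickle.load(open('w3.pkl','rb'))
f=lambda p,z: ray('wrist',p,z,c)[:2]
b1,b2=f((239,190.5),.014),f((305,190.5),.014);t1,t2=f((240.5,1.5),.002),f((305.5,2),.002)
B=(b1+b2)/2;T=(t1+t2)/2;d=T-B;print(np.linalg.norm(d),np.linalg.norm(b1-b2),np.linalg.norm(t1-t2),'head',np.degrees(np.arctan2(d[1],d[0])))
d/=np.linalg.norm(d);n=np.array([-d[1],d[0]]);w=(B+T)/2
for foot in (np.array([.466,-.020]),np.array([.467,-.0174])): print('foot in wedge',(foot-w)@d,(foot-w)@n)
p=r.get_obs()['tcp_pos'];q=p[:2]-w;print('ctr',w,'tcp in wedge',q@d,q@n)
R=cv2.Rodrigues(r.get_obs()['orientation'])[0];print('toolx head',np.degrees(np.arctan2(R[1,0],R[0,0])),R[:,2])
```

```text
0.12043940134377797 0.04099279518649189 0.04057218926295814 head 70.7369974122006
foot in wedge 0.09019830851805083 4.171212706787303e-05
foot in wedge 0.09298265026403589 -4.454934500924839e-05
ctr [ 0.43628251 -0.10516224] tcp in wedge -0.08971962019891096 -0.0018265589573938017
toolx head 71.15772226186388 [ 1.81388093e-03 -8.45546451e-05 -9.99998351e-01]
```

Centred, with lateral offset about 0 mm. Next I lower the fingers behind the butt and push to just short of the earliest possible bite.

>>> step_arm(
  moves=[
    {"rx": 0, "ry": 0, "rz": 0, "dx": 0, "dy": -2, "dz": 30, "gripper": -0.5},
    {"rx": 0, "ry": 0, "rz": 0, "dx": 0, "dy": 0, "dz": 20, "gripper": -0.5},
    {"rx": 0, "ry": 0, "rz": 0, "dx": 0, "dy": 0, "dz": 12, "gripper": -0.5},
    {"rx": 0, "ry": 0, "rz": 0, "dx": 8, "dy": 0, "dz": 0, "gripper": -0.5},
    {"rx": 0, "ry": 0, "rz": 0, "dx": 6, "dy": 0, "dz": 0, "gripper": -0.5},
    {"rx": 0, "ry": 0, "rz": 0, "dx": 4, "dy": 0, "dz": 0, "gripper": -0.5},
    {"rx": 0, "ry": 0, "rz": 0, "dx": 4, "dy": 0, "dz": 0, "gripper": -0.5},
    {"rx": 0, "ry": 0, "rz": 0, "dx": 4, "dy": 0, "dz": 0, "gripper": -0.5},
    {"rx": 0, "ry": 0, "rz": 0, "dx": 4, "dy": 0, "dz": 0, "gripper": -0.5},
    {"rx": 0, "ry": 0, "rz": 0, "dx": 4, "dy": 0, "dz": 0, "gripper": -0.5},
    {"rx": 0, "ry": 0, "rz": 0, "dx": 4, "dy": 0, "dz": 0, "gripper": -0.5},
    {"rx": 0, "ry": 0, "rz": 0, "dx": 4, "dy": 0, "dz": 0, "gripper": -0.5},
    {"rx": 0, "ry": 0, "rz": 0, "dx": 4, "dy": 0, "dz": 0, "gripper": -0.5},
    {"rx": 0, "ry": 0, "rz": 0, "dx": 4, "dy": 0, "dz": 0, "gripper": -0.5},
    {"rx": 0, "ry": 0, "rz": 0, "dx": 2, "dy": 0, "dz": 0, "gripper": -0.5},
  ],
)

```text
clock: 7.38
tcp_pos: [0.4218, -0.1404, 0.0253]
orientation: [-2.555, -1.827, -0.0]
contact_force: [0.3, -0.3, 0.9]
grip_width: 0.0215
gripper_force: 0.2
```

>>> step_arm(
  moves=[
    {"rx": 0, "ry": 0, "rz": 0, "dx": 3, "dy": 0, "dz": 0, "gripper": -0.5},
    {"rx": 0, "ry": 0, "rz": 0, "dx": 3, "dy": 0, "dz": 0, "gripper": -0.5},
    {"rx": 0, "ry": 0, "rz": 0, "dx": 0, "dy": 0, "dz": 0, "gripper": -0.5},
  ],
)

```text
clock: 7.75
tcp_pos: [0.4238, -0.1347, 0.0253]
orientation: [-2.555, -1.828, -0.0]
contact_force: [-0.5, -1.1, 0.4]
grip_width: 0.0217
gripper_force: 0.0
```

>>> step_arm(
  moves=[
    {"rx": 0, "ry": 0, "rz": 0, "dx": 1.5, "dy": 0, "dz": 0, "gripper": -0.5},
    {"rx": 0, "ry": 0, "rz": 0, "dx": 1.5, "dy": 0, "dz": 0, "gripper": -0.5},
    {"rx": 0, "ry": 0, "rz": 0, "dx": 0, "dy": 0, "dz": 0, "gripper": -0.5},
  ],
)

```text
clock: 8.12
tcp_pos: [0.4247, -0.1321, 0.0253]
orientation: [2.556, 1.827, 0.0]
contact_force: [0.6, 0.6, 0.6]
grip_width: 0.0217
gripper_force: 0.0
```

>>> step_arm(
  moves=[
    {"rx": 0, "ry": 0, "rz": 0, "dx": 1.5, "dy": 0, "dz": 0, "gripper": -0.5},
    {"rx": 0, "ry": 0, "rz": 0, "dx": 1, "dy": 0, "dz": 0, "gripper": -0.5},
    {"rx": 0, "ry": 0, "rz": 0, "dx": 0, "dy": 0, "dz": 0, "gripper": -0.5},
  ],
)

```text
clock: 8.5
tcp_pos: [0.4255, -0.1297, 0.0253]
orientation: [2.556, 1.827, 0.0]
contact_force: [-1.3, 0.2, 0.1]
grip_width: 0.0213
gripper_force: 0.0
```

>>> step_arm(
  moves=[
    {"rx": 0, "ry": 0, "rz": 0, "dx": 1.5, "dy": 0, "dz": 0, "gripper": -0.5},
    {"rx": 0, "ry": 0, "rz": 0, "dx": 1, "dy": 0, "dz": 0, "gripper": -0.5},
    {"rx": 0, "ry": 0, "rz": 0, "dx": 0, "dy": 0, "dz": 0, "gripper": -0.5},
  ],
)

```text
clock: 8.88
tcp_pos: [0.4263, -0.1273, 0.0253]
orientation: [-2.555, -1.827, -0.0]
contact_force: [1.0, 0.3, -0.2]
grip_width: 0.0211
gripper_force: 0.0
```

>>> step_arm(
  moves=[
    {"rx": 0, "ry": 0, "rz": 0, "dx": 1.5, "dy": 0, "dz": 0, "gripper": -0.5},
    {"rx": 0, "ry": 0, "rz": 0, "dx": 1, "dy": 0, "dz": 0, "gripper": -0.5},
    {"rx": 0, "ry": 0, "rz": 0, "dx": 0, "dy": 0, "dz": 0, "gripper": -0.5},
  ],
)

```text
clock: 9.25
tcp_pos: [0.4271, -0.125, 0.0253]
orientation: [-2.556, -1.827, -0.0]
contact_force: [-0.5, 0.2, -0.4]
grip_width: 0.0215
gripper_force: 0.0
```

Run:
```python
from h import *
import pickle
c=r.camera_info('wrist');o=r.get_obs();pickle.dump(c,open('w4.pkl','wb'))
cv2.imwrite('pics/w4.png',r.grab_frame('wrist'));print(o['tcp_pos'],o['contact_force'],o['grip_width'])
```

```text
[ 0.42712901 -0.12498361  0.02529891] [-0.48647734  0.23961701 -0.40429308] 0.021476001793693793
```

View pics/w4.png

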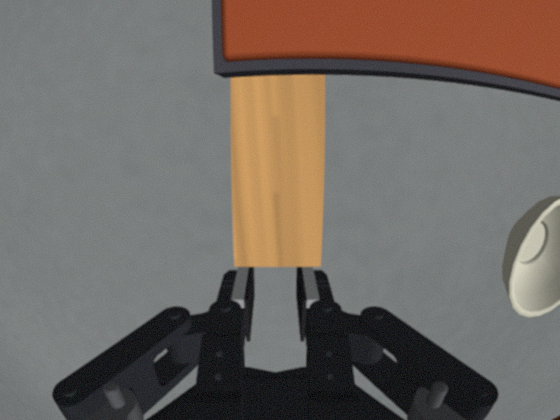

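The wedge is going in square: butt (234,266)-(322,267), in contact with both fingers, and the tray corner at (217,73). No bite yet.

Run:
```python
from h import *
import pickle
c=pickle.load(open('w4.pkl','rb'))
f=lambda p,z: ray('wrist',p,z,c)[:2]
b1,b2=f((234,266.5),.014),f((322,266.5),.014);B=(b1+b2)/2;v=b1-b2;print('W',np.linalg.norm(v))
n=v/np.linalg.norm(v);d=np.array([n[1],-n[0]]);print('head',np.degrees(np.arctan2(d[1],d[0])),B)
for foot in (np.array([.466,-.020]),np.array([.467,-.0174])): print('foot in wedge',(foot-B)@d-.06,(foot-B)@n)
print((B-r.get_obs()['tcp_pos'][:2])@d)
```

```text
W 0.040684990924154056
head 70.9679286869957 [ 0.43203783 -0.11538242]
foot in wedge 0.04124342933514891 -0.0010017106478144172
foot in wedge 0.04402740078844279 -0.0010991937091367162
0.010732480363694969
```

>>> step_arm(
  moves=[
    {"rx": 0, "ry": 0, "rz": 0, "dx": 1.5, "dy": 0, "dz": 0, "gripper": -0.5},
    {"rx": 0, "ry": 0, "rz": 0, "dx": 1, "dy": 0, "dz": 0, "gripper": -0.5},
    {"rx": 0, "ry": 0, "rz": 0, "dx": 0, "dy": 0, "dz": 0, "gripper": -0.5},
  ],
)

```text
clock: 9.68
tcp_pos: [0.4279, -0.1226, 0.0253]
orientation: [-2.556, -1.827, -0.0]
contact_force: [-0.1, -0.2, -0.6]
grip_width: 0.0216
gripper_force: 0.0
```

>>> step_arm(
  moves=[
    {"rx": 0, "ry": 0, "rz": 0, "dx": 1.5, "dy": 0, "dz": 0, "gripper": -0.5},
    {"rx": 0, "ry": 0, "rz": 0, "dx": 1, "dy": 0, "dz": 0, "gripper": -0.5},
    {"rx": 0, "ry": 0, "rz": 0, "dx": 0, "dy": 0, "dz": 0, "gripper": -0.5},
  ],
)

```text
clock: 10.05
tcp_pos: [0.4287, -0.1203, 0.0253]
orientation: [-2.556, -1.827, -0.0]
contact_force: [-0.0, -0.9, 0.2]
grip_width: 0.0214
gripper_force: 0.0
```

>>> step_arm(
  moves=[
    {"rx": 0, "ry": 0, "rz": 0, "dx": 1, "dy": 0, "dz": 0, "gripper": -0.5},
    {"rx": 0, "ry": 0, "rz": 0, "dx": 1, "dy": 0, "dz": 0, "gripper": -0.5},
    {"rx": 0, "ry": 0, "rz": 0, "dx": 0, "dy": 0, "dz": 0, "gripper": -0.5},
  ],
)

```text
clock: 10.42
tcp_pos: [0.4294, -0.1184, 0.0253]
orientation: [2.556, 1.827, 0.0]
contact_force: [-0.3, 0.3, 0.8]
grip_width: 0.0213
gripper_force: 0.0
```

>>> step_arm(
  moves=[
    {"rx": 0, "ry": 0, "rz": 0, "dx": 1, "dy": 0, "dz": 0, "gripper": -0.5},
    {"rx": 0, "ry": 0, "rz": 0, "dx": 1, "dy": 0, "dz": 0, "gripper": -0.5},
    {"rx": 0, "ry": 0, "rz": 0, "dx": 0, "dy": 0, "dz": 0, "gripper": -0.5},
  ],
)

```text
clock: 10.8
tcp_pos: [0.43, -0.1165, 0.0253]
orientation: [2.556, 1.827, 0.0]
contact_force: [0.4, 0.4, -0.7]
grip_width: 0.0215
gripper_force: 0.0
```

>>> step_arm(
  moves=[
    {"rx": 0, "ry": 0, "rz": 0, "dx": 1, "dy": 0, "dz": 0, "gripper": -0.5},
    {"rx": 0, "ry": 0, "rz": 0, "dx": 1, "dy": 0, "dz": 0, "gripper": -0.5},
    {"rx": 0, "ry": 0, "rz": 0, "dx": 0, "dy": 0, "dz": 0, "gripper": -0.5},
  ],
)

```text
clock: 11.18
tcp_pos: [0.4307, -0.1146, 0.0253]
orientation: [2.556, 1.827, 0.0]
contact_force: [0.2, -0.2, 0.6]
grip_width: 0.0219
gripper_force: 0.0
```

>>> step_arm(
  moves=[
    {"rx": 0, "ry": 0, "rz": 0, "dx": 1, "dy": 0, "dz": 0, "gripper": -0.5},
    {"rx": 0, "ry": 0, "rz": 0, "dx": 1, "dy": 0, "dz": 0, "gripper": -0.5},
    {"rx": 0, "ry": 0, "rz": 0, "dx": 0, "dy": 0, "dz": 0, "gripper": -0.5},
  ],
)

```text
clock: 11.55
tcp_pos: [0.4313, -0.1127, 0.0253]
orientation: [2.556, 1.827, 0.0]
contact_force: [0.2, -0.0, 0.4]
grip_width: 0.0214
gripper_force: 0.0
```

>>> step_arm(
  moves=[
    {"rx": 0, "ry": 0, "rz": 0, "dx": 1, "dy": 0, "dz": 0, "gripper": -0.5},
    {"rx": 0, "ry": 0, "rz": 0, "dx": 1, "dy": 0, "dz": 0, "gripper": -0.5},
    {"rx": 0, "ry": 0, "rz": 0, "dx": 0, "dy": 0, "dz": 0, "gripper": -0.5},
  ],
)

```text
clock: 11.92
tcp_pos: [0.432, -0.1108, 0.0253]
orientation: [2.556, 1.827, 0.0]
contact_force: [0.2, 0.2, 0.7]
grip_width: 0.0213
gripper_force: 0.0
```

>>> step_arm(
  moves=[
    {"rx": 0, "ry": 0, "rz": 0, "dx": 1, "dy": 0, "dz": 0, "gripper": -0.5},
    {"rx": 0, "ry": 0, "rz": 0, "dx": 1, "dy": 0, "dz": 0, "gripper": -0.5},
    {"rx": 0, "ry": 0, "rz": 0, "dx": 0, "dy": 0, "dz": 0, "gripper": -0.5},
  ],
)

```text
clock: 12.3
tcp_pos: [0.4326, -0.1089, 0.0253]
orientation: [2.556, 1.827, 0.0]
contact_force: [-0.6, 0.5, 0.0]
grip_width: 0.0214
gripper_force: 0.0
```

>>> step_arm(
  moves=[
    {"rx": 0, "ry": 0, "rz": 0, "dx": 1, "dy": 0, "dz": 0, "gripper": -0.5},
    {"rx": 0, "ry": 0, "rz": 0, "dx": 1, "dy": 0, "dz": 0, "gripper": -0.5},
    {"rx": 0, "ry": 0, "rz": 0, "dx": 0, "dy": 0, "dz": 0, "gripper": -0.5},
  ],
)

```text
clock: 12.68
tcp_pos: [0.4333, -0.107, 0.0253]
orientation: [2.556, 1.827, 0.0]
contact_force: [-0.5, 0.3, -0.1]
grip_width: 0.0211
gripper_force: 0.0
```

>>> step_arm(
  moves=[
    {"rx": 0, "ry": 0, "rz": 0, "dx": 1, "dy": 0, "dz": 0, "gripper": -0.5},
    {"rx": 0, "ry": 0, "rz": 0, "dx": 1, "dy": 0, "dz": 0, "gripper": -0.5},
    {"rx": 0, "ry": 0, "rz": 0, "dx": 0, "dy": 0, "dz": 0, "gripper": -0.5},
  ],
)

```text
clock: 13.05
tcp_pos: [0.4339, -0.1051, 0.0253]
orientation: [-2.556, -1.827, -0.0]
contact_force: [0.1, -0.0, 0.8]
grip_width: 0.0211
gripper_force: 0.0
```

>>> step_arm(
  moves=[
    {"rx": 0, "ry": 0, "rz": 0, "dx": 1, "dy": 0, "dz": 0, "gripper": -0.5},
    {"rx": 0, "ry": 0, "rz": 0, "dx": 1, "dy": 0, "dz": 0, "gripper": -0.5},
    {"rx": 0, "ry": 0, "rz": 0, "dx": 0, "dy": 0, "dz": 0, "gripper": -0.5},
  ],
)

```text
clock: 13.42
tcp_pos: [0.4346, -0.1032, 0.0253]
orientation: [2.556, 1.827, 0.0]
contact_force: [0.0, 0.9, -0.1]
grip_width: 0.0211
gripper_force: 0.0
```

>>> step_arm(
  moves=[
    {"rx": 0, "ry": 0, "rz": 0, "dx": 1, "dy": 0, "dz": 0, "gripper": -0.5},
    {"rx": 0, "ry": 0, "rz": 0, "dx": 1, "dy": 0, "dz": 0, "gripper": -0.5},
    {"rx": 0, "ry": 0, "rz": 0, "dx": 0, "dy": 0, "dz": 0, "gripper": -0.5},
  ],
)

```text
clock: 13.8
tcp_pos: [0.4352, -0.1013, 0.0253]
orientation: [-2.555, -1.827, -0.0]
contact_force: [-0.4, -1.0, 0.7]
grip_width: 0.0211
gripper_force: 0.0
```

>>> step_arm(
  moves=[
    {"rx": 0, "ry": 0, "rz": 0, "dx": 1, "dy": 0, "dz": 0, "gripper": -0.5},
    {"rx": 0, "ry": 0, "rz": 0, "dx": 0, "dy": 0, "dz": 0, "gripper": -0.5},
  ],
)

```text
clock: 14.05
tcp_pos: [0.4355, -0.1005, 0.0253]
orientation: [-2.556, -1.827, -0.0]
contact_force: [0.4, -0.2, 1.3]
grip_width: 0.0215
gripper_force: 0.1
```

>>> step_arm(
  moves=[
    {"rx": 0, "ry": 0, "rz": 0, "dx": 1, "dy": 0, "dz": 0, "gripper": -0.5},
    {"rx": 0, "ry": 0, "rz": 0, "dx": 1, "dy": 0, "dz": 0, "gripper": -0.5},
    {"rx": 0, "ry": 0, "rz": 0, "dx": 0, "dy": 0, "dz": 0, "gripper": -0.5},
  ],
)

```text
clock: 14.42
tcp_pos: [0.4359, -0.099, 0.0253]
orientation: [2.556, 1.827, -0.001]
contact_force: [-1.1, -2.2, 0.4]
grip_width: 0.021
gripper_force: 1.3
```

>>> step_arm(
  moves=[
    {"rx": 0, "ry": 0, "rz": 0, "dx": 0.5, "dy": 0, "dz": 0, "gripper": -0.5},
    {"rx": 0, "ry": 0, "rz": 0, "dx": 0, "dy": 0, "dz": 0, "gripper": -0.5},
    {"rx": 0, "ry": 0, "rz": 0, "dx": 0, "dy": 0, "dz": 0, "gripper": -0.5},
  ],
)

```text
clock: 14.8
tcp_pos: [0.4361, -0.0985, 0.0253]
orientation: [2.556, 1.826, -0.001]
contact_force: [-1.9, -4.5, 1.2]
grip_width: 0.0214
gripper_force: 2.3
```

It bit at about 5 N. One more small nudge, then I back off and move above the press spot.

>>> step_arm(
  moves=[
    {"rx": 0, "ry": 0, "rz": 0, "dx": 0.2, "dy": 0, "dz": 0, "gripper": -0.5},
    {"rx": 0, "ry": 0, "rz": 0, "dx": 0, "dy": 0, "dz": 0, "gripper": -0.5},
  ],
)

```text
clock: 15.05
tcp_pos: [0.4362, -0.0983, 0.0253]
orientation: [2.556, 1.827, -0.001]
contact_force: [-1.1, -3.8, 1.7]
grip_width: 0.0214
gripper_force: 2.6
```

>>> step_arm(
  moves=[
    {"rx": 0, "ry": 0, "rz": 0, "dx": -5, "dy": 0, "dz": 0, "gripper": -0.5},
    {"rx": 0, "ry": 0, "rz": 0, "dx": -10, "dy": 0, "dz": 0, "gripper": -0.5},
    {"rx": 0, "ry": 0, "rz": 0, "dx": 0, "dy": 0, "dz": -40, "gripper": -1},
    {"rx": 0, "ry": 0, "rz": 0, "dx": 0, "dy": 0, "dz": -40, "gripper": -1},
    {"rx": 0, "ry": 0, "rz": 0, "dx": 0, "dy": 0, "dz": 0, "gripper": -1},
    {"rx": 0, "ry": 0, "rz": 0, "dx": 0, "dy": 0, "dz": 0, "gripper": -1},
  ],
)

```text
clock: 15.8
tcp_pos: [0.4312, -0.1124, 0.105]
orientation: [-2.556, -1.827, 0.0]
contact_force: [0.1, 1.0, -0.8]
grip_width: -0.0002
gripper_force: 0.0
```

Run:
```python
from h import *
import pickle
c=r.camera_info('wrist');o=r.get_obs();pickle.dump(c,open('w5.pkl','wb'))
cv2.imwrite('pics/w5.png',r.grab_frame('wrist'));print(o['tcp_pos'],o['contact_force'],o['grip_width'])
```

```text
[ 0.4311589  -0.11238404  0.10498504] [ 0.07583738  0.99867758 -0.83188415] -0.0001623793453319525
```

View pics/w5.png

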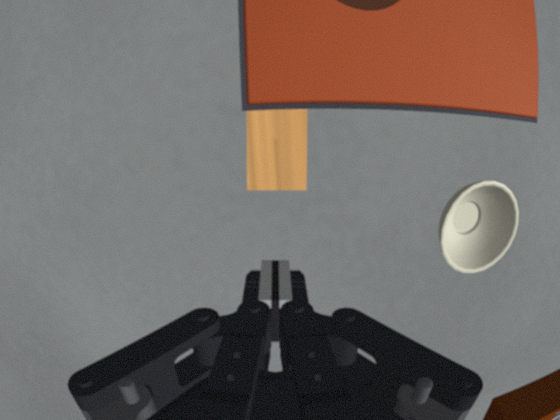

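The wedge is under the foot: its butt is at (247,190)-(307,190) and the slab corner at (248,103). The hearth looks level and in place. I'll check the hearth's position and work out the move to the press spot.

Run:
```python
from h import *
import pickle
c=pickle.load(open('w5.pkl','rb'))
f=lambda p,z: ray('wrist',p,z,c)[:2]
S=f((248.5,103),.054);S2=f((537,116.5),.054);u=(S2-S);print('slab edge len',np.linalg.norm(u));u/=np.linalg.norm(u);v=np.array([-u[1],u[0]])
foot=S+.017*u+.017*v;print('press spot',foot,'yaw',np.degrees(np.arctan2(u[1],u[0])))
b1,b2=f((247,190.5),.014),f((307.5,190.5),.014);B=(b1+b2)/2;n=(b1-b2)/np.linalg.norm(b1-b2);d=np.array([n[1],-n[0]])
print('W',np.linalg.norm(b1-b2),'foot in wedge',(foot-B)@d-.06,(foot-B)@n)
o=r.get_obs();R=cv2.Rodrigues(o['orientation'])[0];print('tool delta mm',R[:2,:2].T@(foot-o['tcp_pos'][:2])*1e3)
```

```text
slab edge len 0.18732819011904236
press spot [ 0.4666082  -0.01776993] yaw -16.86668554396615
W 0.040853053575360544 foot in wedge 0.015842980110789967 -0.0010709309276503672
tool delta mm [100.96979695   3.28215745]
```

The hearth hasn't moved and the wedge is centred. Now I press.

>>> step_arm(
  moves=[
    {"rx": 0, "ry": 0, "rz": 0, "dx": 30, "dy": 1, "dz": 0, "gripper": -1},
    {"rx": 0, "ry": 0, "rz": 0, "dx": 40, "dy": 1, "dz": 0, "gripper": -1},
    {"rx": 0, "ry": 0, "rz": 0, "dx": 31, "dy": 1, "dz": 0, "gripper": -1},
    {"rx": 0, "ry": 0, "rz": 0, "dx": 0, "dy": 0, "dz": 12, "gripper": -1},
    {"rx": 0, "ry": 0, "rz": 0, "dx": 0, "dy": 0, "dz": 10, "gripper": -1},
    {"rx": 0, "ry": 0, "rz": 0, "dx": 0, "dy": 0, "dz": 4, "gripper": -1},
    {"rx": 0, "ry": 0, "rz": 0, "dx": 0, "dy": 0, "dz": 1, "gripper": -1},
    {"rx": 0, "ry": 0, "rz": 0, "dx": 0, "dy": 0, "dz": 0, "gripper": -1},
  ],
)

```text
clock: 16.85
tcp_pos: [0.467, -0.018, 0.0784]
orientation: [2.556, 1.826, -0.0]
contact_force: [0.0, -0.1, 0.3]
grip_width: 0.0003
gripper_force: 0.0
```

>>> step_arm(
  moves=[
    {"rx": 0, "ry": 0, "rz": 0, "dx": 0, "dy": 0, "dz": 1, "gripper": -1},
    {"rx": 0, "ry": 0, "rz": 0, "dx": 0, "dy": 0, "dz": 1, "gripper": -1},
    {"rx": 0, "ry": 0, "rz": 0, "dx": 0, "dy": 0, "dz": 0.5, "gripper": -1},
    {"rx": 0, "ry": 0, "rz": 0, "dx": 0, "dy": 0, "dz": 0, "gripper": -1},
  ],
)

```text
clock: 17.35
tcp_pos: [0.4671, -0.0176, 0.0761]
orientation: [2.555, 1.827, 0.0]
contact_force: [-1.0, -0.3, 4.1]
grip_width: 0.0002
gripper_force: 2.2
```

>>> step_arm(
  moves=[
    {"rx": 0, "ry": 0, "rz": 0, "dx": 0, "dy": 0, "dz": 0.4, "gripper": -1},
    {"rx": 0, "ry": 0, "rz": 0, "dx": 0, "dy": 0, "dz": 0, "gripper": -1},
  ],
)

```text
clock: 17.6
tcp_pos: [0.4671, -0.0176, 0.076]
orientation: [2.555, 1.827, -0.0]
contact_force: [-2.7, -0.1, 9.7]
grip_width: 0.0001
gripper_force: 4.8
```

Firm at about 10 N. I'll hold for over a second, then lift away.

>>> step_arm(
  moves=[
    {"rx": 0, "ry": 0, "rz": 0, "dx": 0, "dy": 0, "dz": 0.1, "gripper": -1},
    {"rx": 0, "ry": 0, "rz": 0, "dx": 0, "dy": 0, "dz": 0, "gripper": -1},
    {"rx": 0, "ry": 0, "rz": 0, "dx": 0, "dy": 0, "dz": 0, "gripper": -1},
    {"rx": 0, "ry": 0, "rz": 0, "dx": 0, "dy": 0, "dz": 0, "gripper": -1},
    {"rx": 0, "ry": 0, "rz": 0, "dx": 0, "dy": 0, "dz": 0, "gripper": -1},
    {"rx": 0, "ry": 0, "rz": 0, "dx": 0, "dy": 0, "dz": 0, "gripper": -1},
    {"rx": 0, "ry": 0, "rz": 0, "dx": 0, "dy": 0, "dz": 0, "gripper": -1},
    {"rx": 0, "ry": 0, "rz": 0, "dx": 0, "dy": 0, "dz": 0, "gripper": -1},
    {"rx": 0, "ry": 0, "rz": 0, "dx": 0, "dy": 0, "dz": 0, "gripper": -1},
    {"rx": 0, "ry": 0, "rz": 0, "dx": 0, "dy": 0, "dz": 0, "gripper": -1},
  ],
)

```text
clock: 18.85
tcp_pos: [0.4671, -0.0176, 0.0759]
orientation: [2.555, 1.827, -0.0]
contact_force: [-2.2, 0.1, 10.3]
grip_width: 0.0003
gripper_force: 5.4
```

>>> step_arm(
  moves=[
    {"rx": 0, "ry": 0, "rz": 0, "dx": 0, "dy": 0, "dz": -2, "gripper": -1},
    {"rx": 0, "ry": 0, "rz": 0, "dx": 0, "dy": 0, "dz": -10, "gripper": -1},
    {"rx": 0, "ry": 0, "rz": 0, "dx": 0, "dy": 0, "dz": -30, "gripper": -1},
    {"rx": 0, "ry": 0, "rz": 0, "dx": -50, "dy": 0, "dz": -20, "gripper": -1},
    {"rx": 0, "ry": 0, "rz": 0, "dx": -50, "dy": 0, "dz": 0, "gripper": -1},
    {"rx": 0, "ry": 0, "rz": 0, "dx": 0, "dy": 0, "dz": 0, "gripper": -1},
  ],
)

```text
clock: 19.6
tcp_pos: [0.4332, -0.116, 0.1378]
orientation: [2.561, 1.817, -0.002]
contact_force: [0.1, -0.4, 0.1]
grip_width: -0.0001
gripper_force: 0.0
```

Run:
```python
from h import *
import pickle
c=r.camera_info('wrist');o=r.get_obs();pickle.dump(c,open('w6.pkl','wb'))
cv2.imwrite('pics/w6.png',r.grab_frame('wrist'));print(o['tcp_pos'],o['contact_force'],o['grip_width'])
```

```text
[ 0.43316721 -0.11596601  0.13777637] [ 0.12360455 -0.37941663  0.05488887] -0.0001388552122987515
```

View pics/w6.png

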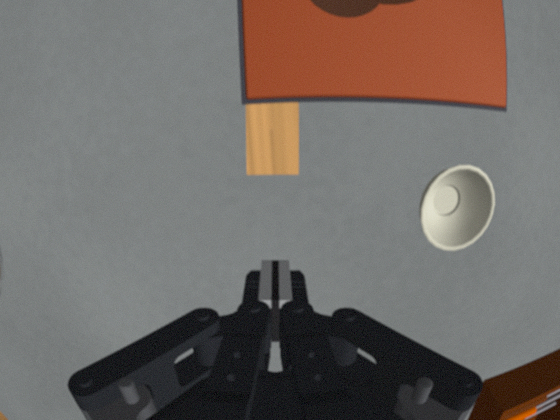

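The wedge (butt at (247,175)-(299,175)) and hearth are unchanged after the press: the corner gave about 0.1 mm at 10 N and the hand is clear. One last numeric check, then hand in.

Run:
```python
from h import *
import pickle
c=pickle.load(open('w6.pkl','rb'))
f=lambda p,z: ray('wrist',p,z,c)[:2]
S=f((247.5,98),.054);S2=f((505.5,105),.054);u=S2-S;u/=np.linalg.norm(u);v=np.array([-u[1],u[0]]);foot=S+.017*u+.017*v
b1,b2=f((246.5,175.5),.014),f((299,175.5),.014);B=(b1+b2)/2;n=(b1-b2)/np.linalg.norm(b1-b2);d=np.array([n[1],-n[0]])
x,y=(foot-B)@d-.06,(foot-B)@n;print(foot,x,y)
if x<.03 and abs(y)<.008: print(r.hand_in())
```

```text
[ 0.46712551 -0.01739222] 0.016313955081718262 -0.0008701614472584107
the job is handed in; nothing more can be done
None
```

The wedge is snug and centred under the seized foot, the hearth moved no measurable distance, and its corner gave only about 0.1 mm under a 10 N press held for over a second; the job is handed in, with no verdict returned.

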